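# Tip the parts tray with its sliding leg and hold the cam lever shut at the length mark

## Robot

A 6-joint arm with a two-finger parallel gripper is mounted at the origin on a cart in front of the work surface, level with it; the furniture and walls round the work are solid. World frame = base frame: x ahead of the robot, y to its left, z up, the work surface at z = 0. Lengths are in m, angles in rad, forces in N, time in s.
With the tool pointing down it reaches from about 0.275 to 0.825 m from the base axis. Payload 4.9 kg.
Tool frame: the origin (TCP) lies at the very end of the fingers, on their centre line; the grasp point (between the pads) lies 19 mm behind it; z points along the fingers, y is the direction in which the jaws open and shut (so a half turn about z gives the same grasp; the last joint's range is limited). The gripper opens to 85 mm and grips with 20 to 120 N. Pads are 22 mm wide; open, the fingers measure 114 mm over their backs; the gripper's body (76 mm by 85 mm) begins 54 mm behind the grasp point. The pads swing forward as they close: fully open they stand 13 mm farther back than shut.
Start: joints at [-1.291, 0.326, -0.193, 1.052, 0, 1.437], TCP at [0.221, -0.504, 0.231] pointing down, gripper open.
Joint ranges: [-2.65, 2.65], [-0.97, 1.79], [-1.3, 1.35], [-1.93, 2.1], [-1.47, 1.37], [-3.14, 3.14]. Speed limits (rad/s): [2.57, 2.57, 3.14, 3.14, 3.14, 3.14].

## Interface

Orientations are given as a unit quaternion [x, y, z, w].
In Python, from rig import arm gives the robot as it stands. The module is installed in compiled form; this text tells all that it offers.
- The arm moves only by the tool step_arm, never from a script. Its argument "motion" is a list of rows, each a list of 6 numbers: the shift along the world's x, y, z in cm, then the turn, a rotation vector about the world's x, y, z in degrees. A call has exactly 5 rows; each row shifts and turns the pose as measured when the row begins; what a row does not reach is not made up. A row lasts 1/12 s, in which the tool goes at most 41.7 mm and 7.16 degrees, less where a joint would pass 70% of its speed; a pose out of reach is approached as far as the arm can. A call is refused whole if a number of a shift passes 4.17 or a number of a turn 7.16, either way. A call with a gripper value outside its range is refused whole. "gripper" is the closure, from -1 (fully open) to 1 (shut), set as the call begins (left out, the last holds). The fingers move at their own pace and stop on an object; "grip_force" is the grip in N (left out, the last holds). Time passes only in rows, so rows that do not move let the fingers close, or fill a call up. It gives the time, the measured TCP pose, the force and the opening at its end, in the units of the state.
- arm.get_obs(): the state, without advancing time (a new reading comes with each control period).
- arm.snapshot(name): name is "scene" or "top"; returns a dict with "img" (420x560x3 uint8, red, green, blue), "fov_y" (degrees; the focal length in pixels is half the picture's height over the tangent of half this angle, whatever the lens; pixels are square), "cx", "cy" (the principal point, pixels), "origin" and "orientation" of the camera in the world. Camera axes: x right, y down, z forward; pixel columns grow to the right and rows downward; lengths in m; the calibration is good to about 2 mm. A picture is of the moment at which its call begins. There is no depth.
- arm.finish_job(): hands the job in, once; it reports no verdict.
The state is a dict: "t": time; "qpos": joint angles; "dq": joint speeds; "joint_torque": joint torques, N m; "tcp_pos": TCP position; "eef_rot": TCP orientation; "ft_force": force on the tool from outside, world axes, zero at the start; "wrist_torque": the same for the moment, N m; "width": finger opening in m.
Only numpy, scipy, OpenCV 4.12 (cv2) and the standard library are available. Lean on these libraries where they do the work, as an engineer would, in place of code of your own. Each camera call takes 0.05 s, during which the arm holds its last target. There are 200 camera calls.

## Task

Push the sliding leg of the tipping stand along its rails until its pointer lines up with the length mark (the clip on the rail) and hold it there, with the cam lever still open, while the tray tips and all three loose parts run into the catch box. Only then, keeping the leg at the mark, squeeze the sprung cam lever fully closed against the grip post beside it. Finish while still holding lever and leg like that, without letting go; do not shift the mark clip or disturb the other things on the bench.

Things in the scene. Friction and masses are not known exactly. Their poses are not given: they have to be found in the camera images.
- stand: Grey base plate 490 x 140 x 8 mm fixed to the bench, with two low rails, a hinged steel tray and an open steel catch box; place and yaw differ each time. Origin: at bench level under the tray's hinge. x axis: the direction in which the leg is pushed (roughly world +y); z up; y roughly towards the robot. The plate reaches from x = -340 to +150 mm.
- leg: The sliding leg: bar 40 mm wide, top 28 mm above the bench, between the rails. Axes parallel to the stand's; origin under the push face at BENCH level. Slides along x only, 0 to 90 mm; starts at 0; the mark is 58 to 78 mm on. A spring and the tray's weight push it back with about 3 to 7 N, so it runs back if let go. Carries push plate, grip post and lever at its outer (-x) end.
- push_face (a point): Middle of the outer face (facing -x) of the leg's push plate: upright cross plate 10 mm thick, 150 mm wide along y, from 31 to 77 mm above the bench; this point 54 mm above the bench. Push it along +x with open fingers that came straight down astride post and lever (closing along y), close beside this face, fingertips 36 to 60 mm above the bench.
- post_top (a point): Middle of the top of the grip post, 86 mm above the bench: fixed dark block on the leg, 62 mm along x, 16 mm along y, its near end 8 mm from the push plate; leg x -70 to -8, y -20 to -4 mm.
- pointer (a point): Tip of the small upright pointer blade (3 mm wide) that stands out of the leg on its +y side, over the rail: at leg x +45, y +55, z 20 mm. Moves with the leg. Axes parallel to the stand's.
- mark (a point): The length mark: a dark clip 18 x 6 x 22 mm on the +y rail with a 3 mm wide steel tooth up from its middle; this point is at the tooth's foot, 24 mm above the bench. The leg is at length when pointer and mark are level along the stand's x axis (the pointer does not collide with the clip). The clip's spot differs each time and it is stiff (6 N). Axes parallel to the stand's.
- pinch (a point): Point on the leg at which to squeeze: leg x -12, y -2, z 60 mm, midway between the outer faces of post and closed lever. The post's outer face is 18 mm from it on the -y side; the lever's outer face is 18 mm from it on the +y side when closed, about 36 mm when open (36 mm wide closed, 54 mm wide open). Axes parallel to the stand's.
- lever (a joint): Cam lever, a dark upright bar 64 mm long, 11 mm thick, 37 to 87 mm above the bench, on the +y side of the post; turns about an upright pin at leg x -73, y +10 mm, free end next to the push plate (leg x -9 mm). Rad: 0 = open (free end about 18 mm out), 0.30 = fully closed, parallel with the post. Sprung open, about 2.5 N at the free end; opens if let go.
- box_floor (a point): Centre of the catch box's inner floor, 12 mm above the bench, axes parallel to the stand's, at stand x +81 mm, y 0 (straight ahead of the push face). Inside 120 mm (x) by 132 mm (y); walls to 53 mm at the tray side, 93 mm at the sides, 103 mm at the far side. Fixed to the stand.
- tray: Steel tray 158 x 107 mm, 30 mm deep, open at its lip over the box; origin on its hinge axis 70 mm above the bench. Rollers on the leg tip it through bent rods beneath: 9.2 rad per m of leg travel, level with the leg at 0, 0.53 rad (leg at 58 mm) to 0.72 rad (78 mm); its outer end then rises to about 190 mm. Slick: parts slide out from about 0.3 rad.
- big_nut: Loose steel nut 30 x 34 x 18 mm in the tray; origin at the centre of its underside.
- small_nut: Loose steel nut 24 x 27 x 14 mm in the tray; origin at the centre of its underside.
- coupling: Loose steel coupling, 34 mm across, 47 mm long, standing on end in the tray; origin at the centre of its underside.
- tape_measure: Tape measure 38 x 84 x 66 mm, bystander; origin under its centre.
- bearing: Ball bearing 62 mm across, 16 mm high, lying flat, bystander; origin under its centre.
- glue_bottle: Glue bottle 40 mm across, 128 mm tall, bystander; origin under its centre.

How it is judged:
By the outcome, as a careful person would: the job done as asked, in the order asked, and still so for the second after the job is handed in, while the arm keeps its last pose, push and grip.
It also fails if it takes over 35 s, if anything falls off the work surface, if the arm or the gripper's body presses on something with over 40 N, if the wrist force passes 120 N, or if a joint passes its speed limit or range.

## Working session

There is one attempt and no reset: what is moved stays moved. The work goes in short steps, Python scripts to look and compute and a tool call to move; the robot and the scene stay as the last step left them, time stands still between calls to the robot, and variables do not carry over. Pictures are saved under pics/ and viewed, about 8 in all and at most 12, crops included, and the job is handed in when it is done.

Besides the shell and the picture viewer there is one more tool, called after "Request:" as name([rows], argument=value, ...), one row to a line, values as JSON. step_arm: Moves the arm, as the interface text tells. Its arguments: {"type":"object","properties":{"motion":{"type":"array","items":{"type":"array","items":{"type":"number"}}},"gripper":{"type":"number"},"grip_force":{"type":"number"}},"required":["motion"]}

```bash
mkdir -p pics; cat > h.py <<'E'
import numpy as np, cv2
from scipy.spatial.transform import Rotation as R
from rig import arm
def snap(name, fn=None):
    s=arm.snapshot(name)
    if fn: cv2.imwrite('pics/'+fn, s['img'][:,:,::-1])
    return s
def cam(s):
    f=s['img'].shape[0]/2/np.tan(np.radians(s['fov_y'])/2)
    o=np.array(s['orientation'])
    M=R.from_quat(o).as_matrix() if o.size==4 else o.reshape(3,3)
    return f,M,np.array(s['origin'])
def ray(s,u,v,z):
    f,M,o=cam(s); d=M@np.array([(u-s['cx'])/f,(v-s['cy'])/f,1]); return o+d*(z-o[2])/d[2]
def proj(s,p):
    f,M,o=cam(s); c=M.T@(np.array(p)-o); return c[0]/c[2]*f+s['cx'],c[1]/c[2]*f+s['cy']
E
python3 - <<'E'
from h import *
a=snap('scene'); b=snap('top')
for s in(a,b): print({k:v for k,v in s.items() if k!='img'})
for n,s in(('s',a),('t',b)):
    cv2.imwrite(f'pics/{n}0.png',cv2.resize(s['img'][:,:,::-1],(800,600),interpolation=cv2.INTER_CUBIC)); cv2.imwrite(f'pics/raw_{n}0.png',s['img'][:,:,::-1])
print(arm.get_obs())
E
```

```text
{'fov_y': 55.500711715394345, 'cx': 281.2005107371206, 'cy': 213.24996421398242, 'origin': array([0.19196369, 0.78627054, 0.46240428]), 'orientation': array([-0.17683103,  0.81232451, -0.54078164,  0.12812062])}
{'fov_y': 54.82578124797661, 'cx': 274.7970608534215, 'cy': 204.2958710768287, 'origin': array([0.30132876, 0.0193527 , 1.25809053]), 'orientation': array([-0.68159964,  0.72238563, -0.08248609,  0.08232243])}
{'t': 0.1, 'qpos': array([-1.29119465e+00,  3.26861304e-01, -1.93501495e-01,  1.05197540e+00,
        2.94253933e-06,  1.43663750e+00]), 'dq': array([ 0.00032383, -0.00074231,  0.00411548,  0.00069733,  0.00025306,
        0.00184256]), 'joint_torque': array([ 2.67611631e-04, -4.44238794e+01,  2.63038427e+01,  7.85497046e-03,
       -1.29062005e-04,  1.14242567e-06]), 'tcp_pos': array([ 0.22101779, -0.50307044,  0.23057804]), 'eef_rot': array([ 9.78676206e-01,  2.05407617e-01, -5.45467079e-05, -7.69004264e-04]), 'ft_force': array([-0.29692937,  0.03905972, -0.77040473]), 'wrist_torque': array([-0.00676676,  0.0575498 , -0.03327371]), 'width': 0.0852787822956725}
```

View pics/t0.png

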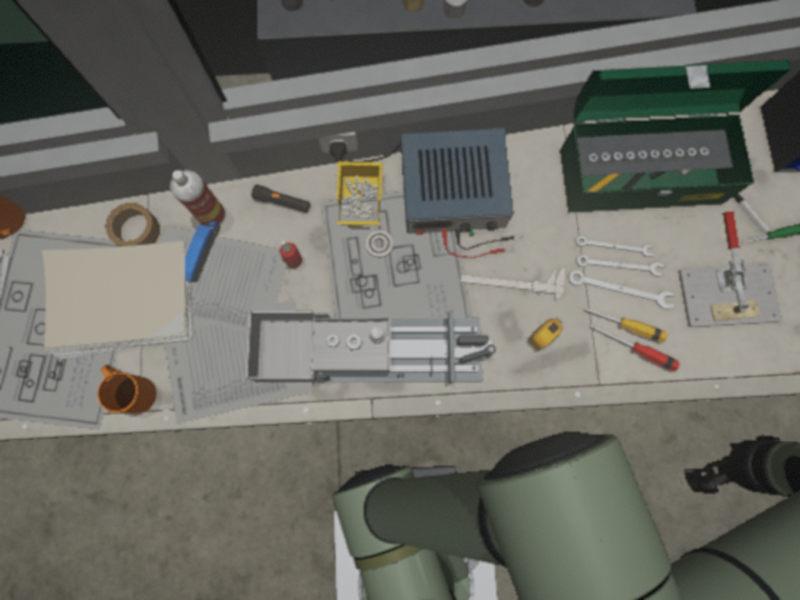

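View pics/s0.png

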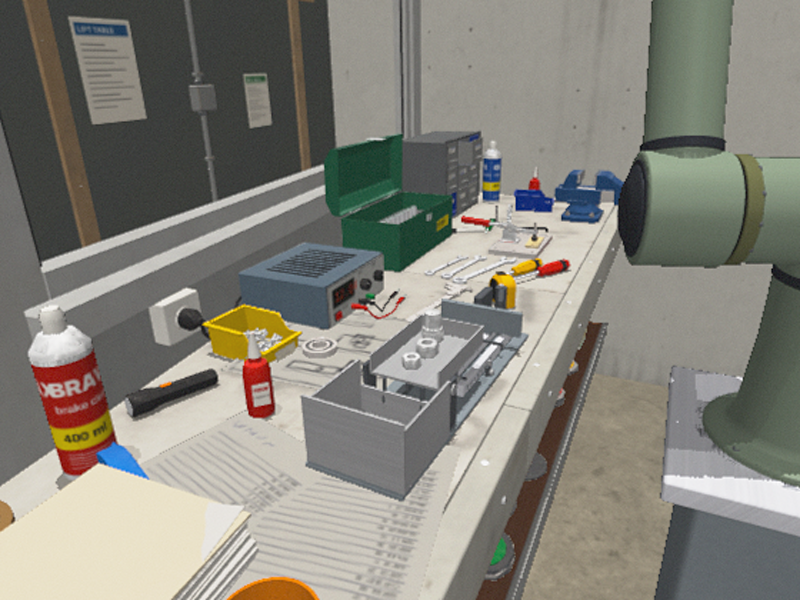

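The top view shows the stand at (248–482, 312–382) in 800-px coordinates, with the push plate at about x=450 and the post and lever at about (473, 345). The scene view shows the box in front, with three parts in the tray. Next I'll take crops.

```bash
python3 - <<'E'
import cv2,numpy as np
t=cv2.imread('pics/raw_t0.png')[210:280,165:355]; s=cv2.imread('pics/raw_s0.png')[195:355,205:375]
t=cv2.resize(t,None,fx=4.2,fy=4.2,interpolation=cv2.INTER_CUBIC)
s=cv2.resize(s[:70,50:170],None,fx=4.4,fy=4.4,interpolation=cv2.INTER_CUBIC)
W=800;o=np.zeros((600,W,3),np.uint8);o[:t.shape[0],:min(W,t.shape[1])]=t[:,:W];o[294:294+min(306,s.shape[0]),:s.shape[1]]=s[:306]
cv2.imwrite('pics/c1.png',o)
E
```

```text
(no output)
```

View pics/c1.png

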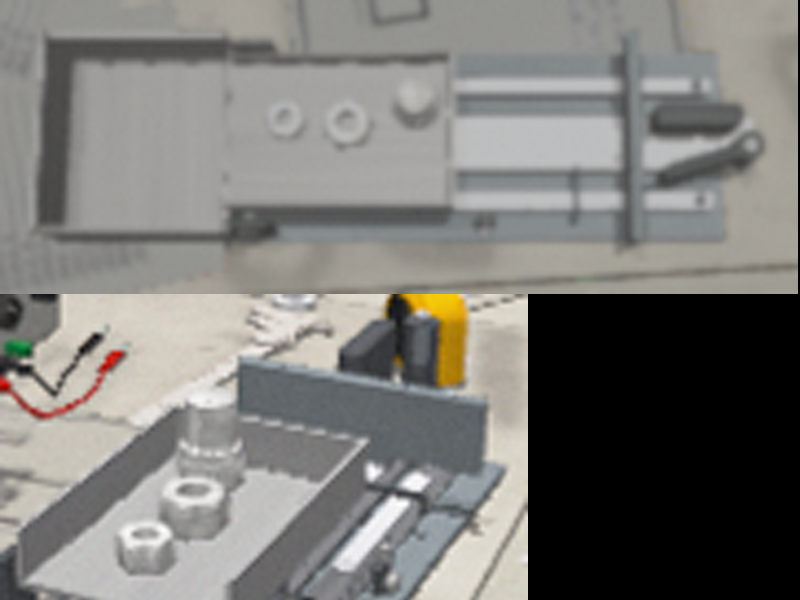

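The crop shows, in crop pixels: pointer blade at (575, 170–220), mark clip at (485, 222), push plate between (632, 32) and (626, 248), post top at (698, 118) and plate end edge at (718, 55)–(724, 240).

```bash
python3 - <<'E'
from h import *
b=snap('top')
c=lambda u,v:((u+.5)/4.2-.5+165,(v+.5)/4.2-.5+210)
P={k:ray(b,*c(*uv),z) for k,uv,z in [('ppA',(632,34),.077),('ppB',(626,248),.077),('post',(697,118),.086),('postL',(652,118),.086),('postR',(743,118),.086),('cornT',(718,55),.008),('cornB',(724,240),.008),('railT0',(457,85),.02),('railT1',(712,85),.02),('boxTL',(47,40),.103),('boxBL',(40,237),.103),('ptr',(575,220),.02),('mark',(485,217),.024),('leverpin',(748,146),.087),('leverfree',(662,180),.087)]}
for k,v in P.items(): print(k,v.round(4))
d=P['postL']-P['postR'];print('yaw post',np.degrees(np.arctan2(d[1],d[0])),np.linalg.norm(d))
d=P['railT0']-P['railT1'];print('yaw rail',np.degrees(np.arctan2(d[1],d[0])))
for a,q in(('ppB','ppA'),('cornB','cornT'),('boxBL','boxTL')):
    d=P[a]-P[q];print(a,'yaw x',np.degrees(np.arctan2(d[1],d[0]))+90,np.linalg.norm(d))
d=P['mark']-P['ptr'];print('travel',d)
E
```

```text
ppA [ 0.5343 -0.1063  0.077 ]
ppB [ 0.3849 -0.0902  0.077 ]
post [ 0.4705 -0.1456  0.086 ]
postL [ 0.4724 -0.1145  0.086 ]
postR [ 0.4687 -0.1775  0.086 ]
cornT [ 0.5282 -0.1765  0.008 ]
cornB [ 0.3914 -0.1682  0.008 ]
railT0 [0.5148 0.0194 0.02  ]
railT1 [ 0.5038 -0.1681  0.02  ]
boxTL [0.5487 0.3014 0.103 ]
boxBL [0.4132 0.3062 0.103 ]
ptr [ 0.4111 -0.0602  0.02  ]
mark [0.4166 0.0047 0.024 ]
leverpin [ 0.4489 -0.1789  0.087 ]
leverfree [ 0.429  -0.1176  0.087 ]
yaw post 86.65899969752343 0.06311581414916265
yaw rail 86.65163083493205
ppB yaw x 263.82510963675406 0.15021999573874803
cornB yaw x 266.5531976669582 0.13698204855936313
boxBL yaw x 267.9607996609053 0.13550348100438966
travel [0.00555114 0.0649198  0.004     ]
```

Stand yaw is about 86.6° and the pointer-to-mark distance is about 65 mm, inside the stated 58–78 mm. The post measures 63 mm (62 given) and the push plate 150 mm (150 given). Moving to above the post and lever.

Request:
step_arm([
  [1.6, 2.5, 0, 0, 0, 4.2],
  [1.6, 2.5, 0, 0, 0, 4.2],
  [1.6, 2.5, 0, 0, 0, 4.2],
  [1.6, 2.5, 0, 0, 0, 4.2],
  [1.6, 2.5, 0, 0, 0, 4.2],
], gripper=-1, grip_force=40)

```text
t: 0.57
tcp_pos: [0.2998, -0.3781, 0.2284]
eef_rot: [0.924, 0.383, -0.001, -0.001]
ft_force: [-0.2, -1.0, 0.1]
width: 0.0851
```

Request:
step_arm([
  [1.6, 2.5, 0, 0, 0, 4.2],
  [1.6, 2.5, 0, 0, 0, 4.2],
  [1.6, 2.5, 0, 0, 0, 4.2],
  [1.6, 2.5, 0, 0, 0, 4.2],
  [1.6, 2.5, 0, 0, 0, 4.2],
])

```text
t: 0.98
tcp_pos: [0.3817, -0.2458, 0.2275]
eef_rot: [0.834, 0.552, -0.001, -0.002]
ft_force: [0.8, 0.0, -0.6]
width: 0.0855
```

Request:
step_arm([
  [1.6, 2.5, 0, 0, 0, 4.2],
  [1.6, 2.5, 0, 0, 0, 4.2],
  [1.6, 2.5, 0, 0, 0, 4.2],
  [1.6, 2.5, 0, 0, 0, 4.2],
  [1.6, 2.5, 0, 0, 0, 4.2],
])

```text
t: 1.4
tcp_pos: [0.4637, -0.1132, 0.227]
eef_rot: [0.713, 0.701, -0.002, -0.002]
ft_force: [-0.6, -0.8, 0.1]
width: 0.0854
```

Request:
step_arm([
  [-0.9, -1.6, -2.0, 0, 0, -2.4],
  [0, 0, -2.0, 0, 0, 0],
  [0, 0, -2.0, 0, 0, 0],
  [0, 0, -2.0, 0, 0, 0],
  [0, 0, -2.0, 0, 0, 0],
])

```text
t: 1.82
tcp_pos: [0.462, -0.1211, 0.1275]
eef_rot: [0.72, 0.694, 0.002, 0.003]
ft_force: [0.1, -0.3, 0.1]
width: 0.0854
```

```bash
python3 - <<'E'
from h import *
b=snap('top','raw_t1.png');a=snap('scene','raw_s1.png')
t=cv2.resize(b['img'][190:300,250:390,::-1],(700,550),interpolation=cv2.INTER_CUBIC)
s=cv2.resize(a['img'][180:280,230:400,::-1],(680,400),interpolation=cv2.INTER_CUBIC)
cv2.imwrite('pics/c2.png',np.hstack([cv2.resize(t,(400,314)),cv2.resize(s,(400,314))[:, :]]))
o=arm.get_obs();r=R.from_quat(o['eef_rot']).as_matrix();print(o['tcp_pos'],r.round(3),np.degrees(np.arctan2(r[1,1],r[0,1])))
E
```

```text
[ 0.4593395  -0.12019587  0.12556747] [[ 0.038  0.999  0.   ]
 [ 0.999 -0.038  0.001]
 [ 0.001  0.    -1.   ]] -2.18098542044204
```

View pics/c2.png

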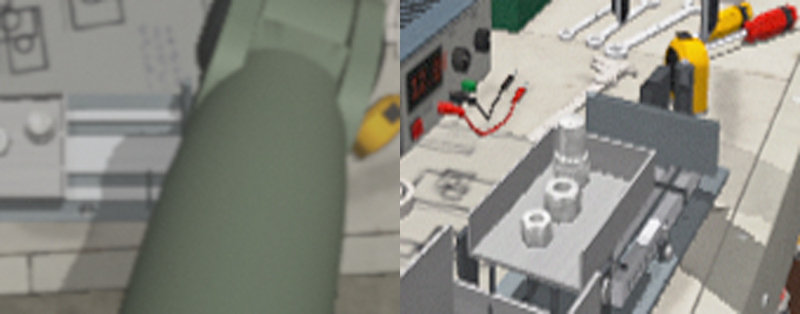

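The top view is mostly hidden by the forearm, but the pointer (150, 180) and clip (88, 208) stay visible. The scene view shows the fingertips above and on either side of the post and lever. Adjusting x, y and yaw, then descending.

Request:
step_arm([
  [-0.4, -0.9, 0, 0, 0, -1.2],
  [0, 0, 0, 0, 0, 0],
  [0, 0, -0.5, 0, 0, 0],
  [0, 0, -0.5, 0, 0, 0],
  [0, 0, -0.5, 0, 0, 0],
])

```text
t: 2.33
tcp_pos: [0.4575, -0.1321, 0.1141]
eef_rot: [0.729, 0.685, 0.001, 0.002]
ft_force: [1.1, -0.8, -0.1]
width: 0.0853
```

Request:
step_arm([
  [-0.3, 0.1, -1.2, 0, 0, 0],
  [0, 0, -1.5, 0, 0, 0],
  [0, 0, -1.5, 0, 0, 0],
  [0, 0, -1.5, 0, 0, 0],
  [0, 0, -1.5, 0, 0, 0],
])

```text
t: 2.75
tcp_pos: [0.4586, -0.1333, 0.0428]
eef_rot: [0.729, 0.684, 0.004, 0.008]
ft_force: [0.7, -0.2, -0.3]
width: 0.0855
```

Request:
step_arm([
  [0, 0, 0, 0, 0, 0],
  [0, 0, 0, 0, 0, 0],
  [0, 0, 0, 0, 0, 0],
  [0, 0, 0, 0, 0, 0],
  [0, 0, 0, 0, 0, 0],
])

```text
t: 3.17
tcp_pos: [0.4581, -0.1329, 0.0422]
eef_rot: [0.729, 0.684, 0.003, 0.007]
ft_force: [-0.1, -0.0, 0.1]
width: 0.0854
```

```bash
python3 - <<'E'
from h import *
b=snap('top','raw_t2.png');a=snap('scene','raw_s2.png')
s=cv2.resize(a['img'][195:275,270:390,::-1],(480,320),interpolation=cv2.INTER_CUBIC)
t=cv2.resize(b['img'][220:275,250:310,::-1],(320,320),interpolation=cv2.INTER_CUBIC)
cv2.imwrite('pics/c3.png',np.hstack([s,t]))
o=arm.get_obs();print(o['tcp_pos'],o['ft_force'],R.from_quat(o['eef_rot']).as_matrix().round(3))
E
```

```text
[ 0.45820815 -0.13299175  0.04224955] [-0.03357344 -0.3218139   0.96762718] [[ 0.063  0.998  0.015]
 [ 0.998 -0.063 -0.006]
 [-0.005  0.015 -1.   ]]
```

View pics/c3.png

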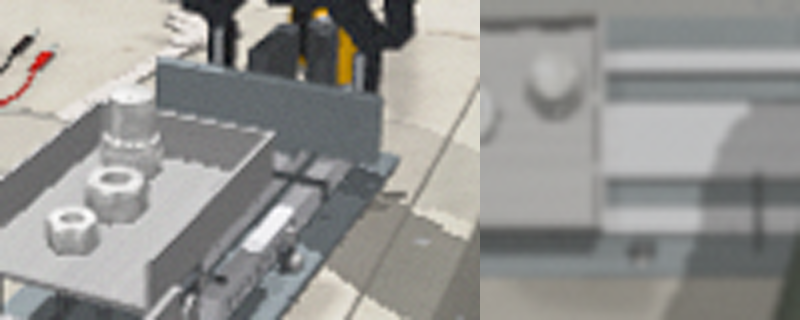

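Both fingers are down astride the post and lever, behind the push plate, with nothing touched (force about 0). Pushing along +x of the stand.

Request:
step_arm([
  [0.03, 0.5, 0, 0, 0, 0],
  [0.03, 0.5, 0, 0, 0, 0],
  [0.03, 0.5, 0, 0, 0, 0],
  [0.03, 0.4, 0, 0, 0, 0],
  [0.03, 0.4, 0, 0, 0, 0],
])

```text
t: 3.68
tcp_pos: [0.4605, -0.1113, 0.0435]
eef_rot: [0.729, 0.684, 0.001, 0.01]
ft_force: [-1.1, -5.8, -2.7]
width: 0.0852
```

Request:
step_arm([
  [0.03, 0.4, 0, 0, 0, 0],
  [0.03, 0.4, 0, 0, 0, 0],
  [0.03, 0.4, 0, 0, 0, 0],
  [0.03, 0.4, 0, 0, 0, 0],
  [0.03, 0.4, 0, 0, 0, 0],
])

```text
t: 4.1
tcp_pos: [0.4614, -0.0952, 0.0436]
eef_rot: [0.729, 0.685, -0.006, 0.015]
ft_force: [-0.4, -5.5, -1.4]
width: 0.0853
```

Request:
step_arm([
  [0.03, 0.4, 0, 0, 0, 0],
  [0.03, 0.4, 0, 0, 0, 0],
  [0.03, 0.4, 0, 0, 0, 0],
  [0.03, 0.3, 0, 0, 0, 0],
  [0.03, 0.3, 0, 0, 0, 0],
])

```text
t: 4.52
tcp_pos: [0.462, -0.0816, 0.0437]
eef_rot: [0.728, 0.685, -0.014, 0.021]
ft_force: [-1.2, -5.3, -1.0]
width: 0.086
```

```bash
python3 - <<'E'
from h import *
b=snap('top','raw_t3.png');a=snap('scene','raw_s3.png')
s=cv2.resize(a['img'][175:295,230:390,::-1],(480,360),interpolation=cv2.INTER_CUBIC)
t=cv2.resize(b['img'][220:280,250:303,::-1],(318,360),interpolation=cv2.INTER_CUBIC)
cv2.imwrite('pics/c4.png',np.hstack([s,t]))
o=arm.get_obs();print(o['tcp_pos'],o['ft_force'],R.from_quat(o['eef_rot']).as_matrix().round(3))
E
```

```text
[ 0.46205094 -0.08099295  0.04366266] [-0.21521013 -4.57365589 -1.09189822] [[ 0.061  0.998  0.009]
 [ 0.997 -0.061 -0.048]
 [-0.047  0.012 -0.999]]
```

View pics/c4.png

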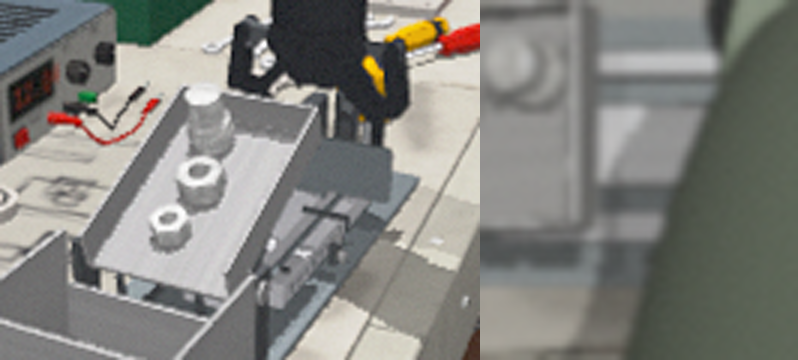

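Tray tilted about 0.33 rad with the parts still in it. The pointer in the scene crop is near (325, 212) and the clip near (337, 252). The tool has leaned about 2.7° under load, so I'll correct that while continuing to push.

Request:
step_arm([
  [0.02, 0.35, -0.03, 0.7, 0, 0],
  [0.02, 0.35, -0.03, 0.7, 0, 0],
  [0.02, 0.35, -0.03, 0.7, 0, 0],
  [0.02, 0.35, -0.03, 0.7, 0, 0],
  [0.02, 0.35, -0.03, 0.7, 0, 0],
])

```text
t: 5.03
tcp_pos: [0.4627, -0.0678, 0.0428]
eef_rot: [0.728, 0.686, 0.002, 0.002]
ft_force: [-1.8, -6.3, 0.4]
width: 0.0855
```

Request:
step_arm([
  [0.02, 0.3, -0.03, 0.7, 0, 0],
  [0.02, 0.3, -0.03, 0.7, 0, 0],
  [0.02, 0.3, -0.03, 0.7, 0, 0],
  [0.02, 0.2, 0, 0.5, 0, 0],
  [0.0, 0.1, 0, 0.4, 0, 0],
])

```text
t: 5.45
tcp_pos: [0.4631, -0.0599, 0.0423]
eef_rot: [0.728, 0.686, 0.015, -0.013]
ft_force: [0.8, -4.1, -3.6]
width: 0.085
```

```bash
python3 - <<'E'
from h import *
b=snap('top','raw_t4.png');a=snap('scene','raw_s4.png')
a0=cv2.imread('pics/raw_s0.png')
f=lambda im:cv2.resize(im[225:295,305:372],(402,420),interpolation=cv2.INTER_CUBIC)
s=f(a['img'][:,:,::-1]); s0=f(a0)
full=cv2.resize(a['img'][150:360,200:400,::-1],(171,180)); tt=cv2.resize(b['img'][200:290,160:340,::-1],(360,180))
o=np.zeros((600,800,3),np.uint8);o[:420,:398]=s0[:,:398];o[:420,400:800]=s[:,:400];o[420:,:171]=full;o[420:,180:540]=tt
cv2.imwrite('pics/c5.png',o)
o=arm.get_obs();print(o['t'],o['tcp_pos'],o['ft_force'],R.from_quat(o['eef_rot']).as_matrix().round(3))
# predicted pixels for pointer at travel s and mark
xs=np.array([np.cos(np.radians(86.6)),np.sin(np.radians(86.6)),0]);p0=np.array([.4111,-.0602,.02])
for q in(0,55,60,65,70): print(q,np.round(proj(a,p0+xs*q/1000),2), np.round((np.array(proj(a,p0+xs*q/1000))-[305,225])*6,0))
print('mark',(np.array(proj(a,[.4166,.0047,.024]))-[305,225])*6)
E
```

```text
5.55 [ 0.46310636 -0.05982526  0.04226169] [-1.15617228 -4.88847408 -2.31981945] [[ 0.06   0.998  0.004]
 [ 0.997 -0.06   0.04 ]
 [ 0.04   0.002 -0.999]]
0 [351.62 245.49] [280. 123.]
55 [343.57 255.26] [231. 182.]
60 [342.8 256.2] [227. 187.]
65 [342.03 257.14] [222. 193.]
70 [341.24 258.09] [217. 199.]
mark [218.39777    182.72462854]
```

View pics/c5.png

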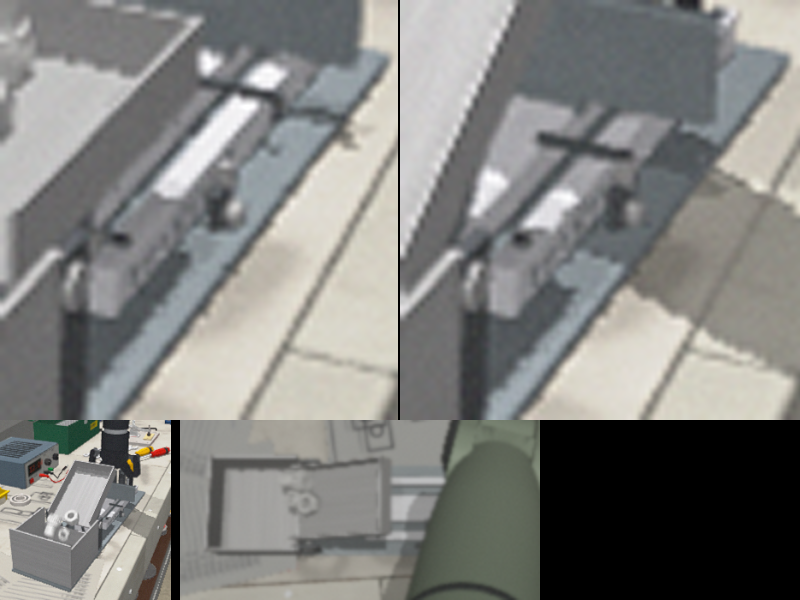

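The parts are sliding into the box now. In the right scene crop the pointer's end is at (228, 155), moved (−52, +57) from the start, so travel is about 56 mm. The clip's tooth is near (228, 175). Going a few mm more, with the tilt corrected back.

Request:
step_arm([
  [0, 0.15, 0, -0.4, 0, 0],
  [0, 0.15, 0, -0.4, 0, 0],
  [0, 0.15, 0, -0.4, 0, 0],
  [0, 0.1, 0, -0.3, 0, 0],
  [0, 0.1, 0, -0.3, 0, 0],
])

```text
t: 5.97
tcp_pos: [0.4634, -0.0544, 0.0427]
eef_rot: [0.728, 0.685, 0.003, 0.001]
ft_force: [-0.7, -5.3, 0.3]
width: 0.0855
```

```bash
python3 - <<'E'
from h import *
b=snap('top','raw_t5.png');a=snap('scene','raw_s5.png')
a0=cv2.imread('pics/raw_s0.png')
f=lambda im:cv2.resize(im[235:270,325:365],(400,350),interpolation=cv2.INTER_CUBIC)
s=f(a['img'][:,:,::-1]); s0=f(a0)
t0=cv2.resize(cv2.imread('pics/raw_t0.png')[245:270,270:310],(400,250),interpolation=cv2.INTER_CUBIC)
tt=cv2.resize(b['img'][200:290,160:340,::-1],(400,200))
o=np.zeros((600,800,3),np.uint8);o[:350,:400]=s0;o[:350,400:800]=s;o[350:,:400]=t0;o[350:550,400:]=tt
cv2.imwrite('pics/c6.png',o)
o=arm.get_obs();print(o['t'],o['tcp_pos'],o['ft_force'],R.from_quat(o['eef_rot']).as_matrix()[:,2].round(3))
E
```

```text
6.0667 [ 0.46341371 -0.05398307  0.04266408] [ 0.19575397 -3.77372576  0.07969177] [ 0.005  0.004 -1.   ]
```

View pics/c6.png

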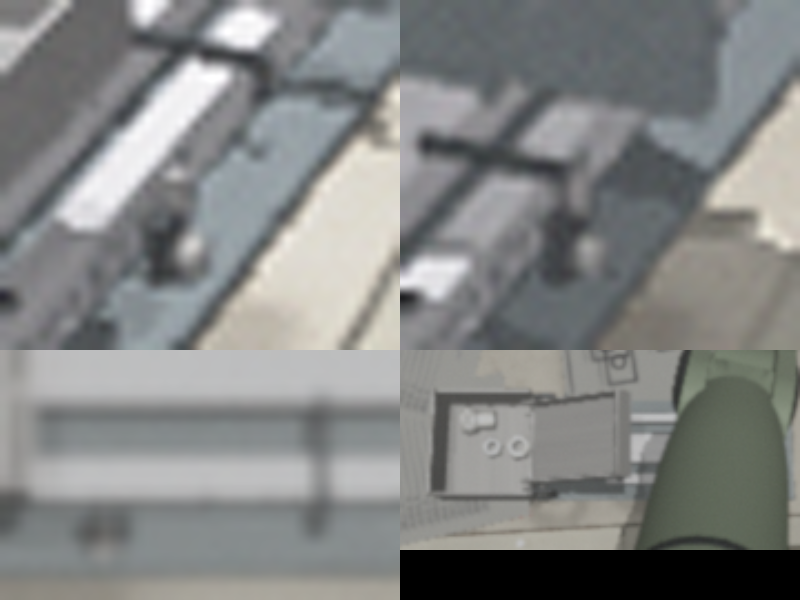

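All three parts (the coupling lying on its side, plus both nuts) are in the box at top-right crop (480, 420), (492, 447) and (517, 446). The pointer bar end is near (570, 165) and the tooth near (576, 190), close to level. Next, the bar's dark line in the scene view gives a subpixel travel reading.

```bash
cat > m.py <<'E'
from h import *
from scipy.optimize import brentq
def line(img,us,f):   # dark-line centre per column near guess f(u)
    g=cv2.cvtColor(img,cv2.COLOR_BGR2GRAY).astype(float);out=[]
    for u in us:
        v0=int(round(f(u)));vs=np.arange(v0-2,v0+3);w=g[vs,u];i=int(np.argmin(w));i=min(max(i,1),3)
        a,b,c=w[i-1:i+2];out.append((u,vs[i]+0.5*(a-c)/(a-2*b+c) if a-2*b+c>0 else vs[i]))
    p=np.array(out);k=np.polyfit(p[:,0],p[:,1],1);r=p[:,1]-np.polyval(k,p[:,0]);ok=abs(r)<.6
    return np.polyfit(p[ok,0],p[ok,1],1),r.round(2)
xs=np.array([np.cos(np.radians(86.6)),np.sin(np.radians(86.6)),0]);ys=np.array([-xs[1],xs[0],0])
def lineerr(a,k,s,h):
    tip=np.array([.4111,-.0602,0])+xs*s/1000+[0,0,h]
    e=[]
    for d in(.005,.015,.025):
        u,v=proj(a,tip-ys*d);e.append(v-np.polyval(k,u))
    return np.mean(e)
E
python3 - <<'E'
from m import *
a=snap('scene')
i0=cv2.imread('pics/raw_s0.png');i5=cv2.imread('pics/raw_s5.png')
l=lambda x0,y0,x1,y1:(lambda u:y0+(u-x0)*(y1-y0)/(x1-x0))
k0,r0=line(i0,range(340,351),l(338.5,238.3,351.3,241.3))
k5,r5=line(i5,range(328,342),l(327,248.7,341.5,251))
print(k0,r0,k5,r5)
h=brentq(lambda h:lineerr(a,k0,0,h),-.03,.1);print('h',h)
print('s5',brentq(lambda s:lineerr(a,k5,s,h),20,100))
for s in(60,65,70): print(s,lineerr(a,k5,s,h))
b=snap('top')
for hp in(.02,h):
  p=ray(b,270+(318+.5)/10-.5,245+(170+.5)/10-.5,hp)
  for hm in(.024,.03): 
    m=ray(b,270+(103+.5)/10-.5,245+(185+.5)/10-.5,hm);print(hp,hm,p.round(4),m.round(4),'travel',(m-p)@xs)
# tooth in scene: foot ~ (176,188) local /10
for uv in((176,165),(176,188)):
  u,v=325+(uv[0]+.5)/10-.5,235+(uv[1]+.5)/10-.5
  for z in(.024,.03,.036):
    print('tooth scene',uv,z,ray(a,u,v,z).round(4))
E
```

```text
[  0.20510967 168.96119386] [-0.24  0.92  0.16 -0.32 -0.74 -0.01 -0.05 -0.08  0.01  0.03  0.34] [  0.21504309 178.42602723] [ 0.06  0.06 -0.17 -0.23  0.37  0.32 -0.27 -0.38  0.1   0.07  0.08 -0.05
 -0.01  0.04]
h 0.031634512409536734
s5 62.58246761940819
60 -0.5605528612129073
65 0.5270775138747581
70 1.6243913594376522
0.02 0.024 [ 0.4125 -0.0598  0.02  ] [0.4114 0.0057 0.024 ] travel 0.06537261094917535
0.02 0.03 [ 0.4125 -0.0598  0.02  ] [0.4108 0.0058 0.03  ] travel 0.06540696526274845
0.031634512409536734 0.024 [ 0.4114 -0.0591  0.0316] [0.4114 0.0057 0.024 ] travel 0.06469189452284517
0.031634512409536734 0.03 [ 0.4114 -0.0591  0.0316] [0.4108 0.0058 0.03  ] travel 0.06472624883641825
tooth scene (176, 165) 0.024 [ 0.4214 -0.0165  0.024 ]
tooth scene (176, 165) 0.03 [ 0.4182 -0.0055  0.03  ]
tooth scene (176, 165) 0.036 [0.4151 0.0055 0.036 ]
tooth scene (176, 188) 0.024 [ 0.418  -0.0057  0.024 ]
tooth scene (176, 188) 0.03 [0.4149 0.0052 0.03  ]
tooth scene (176, 188) 0.036 [0.4118 0.016  0.036 ]
```

Mark travel is about 65.0 mm (top view) and current travel about 62.6 mm (bar line), against about 63 mm from the TCP. Another 2.3 mm is needed. I'll also centre the fingers on the pinch point.

Request:
step_arm([
  [0.1, 0.12, 0, 0, 0, 0],
  [0.1, 0.1, 0, 0, 0, 0],
  [0, 0.05, 0, 0, 0, 0],
  [0, 0.0, 0, 0, 0, 0],
  [0, 0, 0, 0, 0, 0],
])

```text
t: 6.58
tcp_pos: [0.4638, -0.0515, 0.0424]
eef_rot: [0.728, 0.685, 0.002, -0.001]
ft_force: [-1.8, -4.8, 0.7]
width: 0.0851
```

```bash
python3 - <<'E'
from m import *
a=snap('scene','raw_s6.png');i=a['img'][:,:,::-1]
l=lambda x0,y0,x1,y1:(lambda u:y0+(u-x0)*(y1-y0)/(x1-x0))
k,r=line(np.ascontiguousarray(i),range(328,341),l(327,249.1,341.5,251.4));print(k,r,'s',brentq(lambda s:lineerr(a,k,s,.0316),20,100))
o=arm.get_obs();print(o['t'],o['tcp_pos'],o['ft_force'],R.from_quat(o['eef_rot']).as_matrix().round(3))
f=lambda im:cv2.resize(im[235:270,325:365],(400,350),interpolation=cv2.INTER_CUBIC)
g=cv2.resize(i[190:260,310:380],(400,350),interpolation=cv2.INTER_CUBIC)
cv2.imwrite('pics/c7.png',np.hstack([f(i),g]))
E
```

```text
[  0.23152887 173.51300212] [-0.02  0.02  0.04  0.21 -0.02  0.07 -0.24 -0.15 -0.   -0.11 -0.01  0.04
  0.19] s 65.38971198407182
6.6333 [ 0.46377721 -0.05155285  0.04246426] [-0.31943989 -4.36204089  0.36621878] [[ 0.061  0.998  0.001]
 [ 0.998 -0.061  0.004]
 [ 0.004  0.001 -1.   ]]
```

View pics/c7.png

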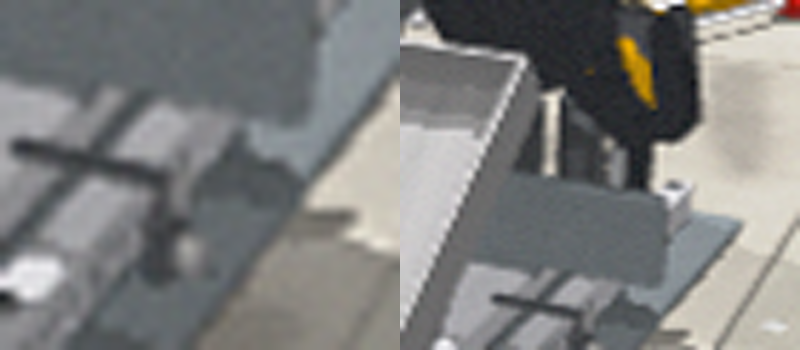

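The picture shows the pointer end at (168, 178), meeting the tooth at (172, 195), and the lever still open between the fingers. Travel reads 65.2 mm against 65.0 mm for the mark. I'll finish the small sideways centring, then close partway.

Request:
step_arm([
  [0.15, 0, 0, 0, 0, 0],
  [0.1, 0, 0, 0, 0, 0],
  [0, 0, 0, 0, 0, 0],
  [0, 0, 0, 0, 0, 0],
  [0, 0, 0, 0, 0, 0],
], gripper=-0.5)

```text
t: 7.05
tcp_pos: [0.465, -0.0516, 0.0424]
eef_rot: [0.729, 0.685, 0.001, -0.002]
ft_force: [-1.5, -4.5, 1.7]
width: 0.064
```

Request:
step_arm([
  [0, 0, 0, 0, 0, 0],
  [0, 0, 0, 0, 0, 0],
  [0, 0, 0, 0, 0, 0],
  [0, 0, 0, 0, 0, 0],
  [0, 0, 0, 0, 0, 0],
], gripper=0.0)

```text
t: 7.47
tcp_pos: [0.4669, -0.0518, 0.0431]
eef_rot: [0.729, 0.685, 0.002, -0.001]
ft_force: [0.0, -3.4, 2.2]
width: 0.0432
```

Request:
step_arm([
  [0, 0, 0, 0, 0, 0],
  [0, 0, 0, 0, 0, 0],
  [0, 0, 0, 0, 0, 0],
  [0, 0, 0, 0, 0, 0],
  [0, 0, 0, 0, 0, 0],
], gripper=1, grip_force=40)

```text
t: 7.88
tcp_pos: [0.4714, -0.0525, 0.0442]
eef_rot: [0.729, 0.684, 0.005, 0.002]
ft_force: [1.9, -3.5, 2.0]
width: 0.0337
```

Request:
step_arm([
  [0, 0, 0, 0, 0, 0],
  [0, 0, 0, 0, 0, 0],
  [0, 0, 0, 0, 0, 0],
  [0, 0, 0, 0, 0, 0],
  [0, 0, 0, 0, 0, 0],
])

```text
t: 8.3
tcp_pos: [0.4714, -0.0525, 0.0442]
eef_rot: [0.729, 0.684, 0.005, 0.002]
ft_force: [0.7, -3.3, 2.2]
width: 0.0337
```

```bash
python3 - <<'E'
from m import *
a=snap('scene','raw_s7.png');b=snap('top','raw_t7.png');i=a['img'][:,:,::-1]
l=lambda x0,y0,x1,y1:(lambda u:y0+(u-x0)*(y1-y0)/(x1-x0))
k,r=line(np.ascontiguousarray(i),range(328,341),l(327,249.1,341.5,251.4));print(k,r,'s',brentq(lambda s:lineerr(a,k,s,.0316),20,100))
o=arm.get_obs();print(o['t'],o['tcp_pos'],o['ft_force'],o['width'],R.from_quat(o['eef_rot']).as_matrix()[:,2].round(3))
f=lambda im:cv2.resize(im[235:270,325:365],(400,350),interpolation=cv2.INTER_CUBIC)
g=cv2.resize(i[190:260,310:380],(400,350),interpolation=cv2.INTER_CUBIC)
t=np.zeros((200,800,3),np.uint8);t[:,:400]=cv2.resize(b['img'][200:290,160:340,::-1],(400,200));t[:,400:667]=cv2.resize(i[:,:],(267,200))
cv2.imwrite('pics/c8.png',np.vstack([np.hstack([f(i),g]),t]))
E
```

```text
[  0.2298145  173.96166065] [-0.04 -0.21  0.05  0.35  0.19 -0.01 -0.15 -0.17  0.02 -0.09 -0.21  0.1
  0.18] s 64.81335584637446
8.4 [ 0.47141848 -0.05249067  0.04415316] [ 1.25566868 -3.93273592  1.86741427] 0.033617103779685915 [ 0.01   0.003 -1.   ]
```

View pics/c8.png

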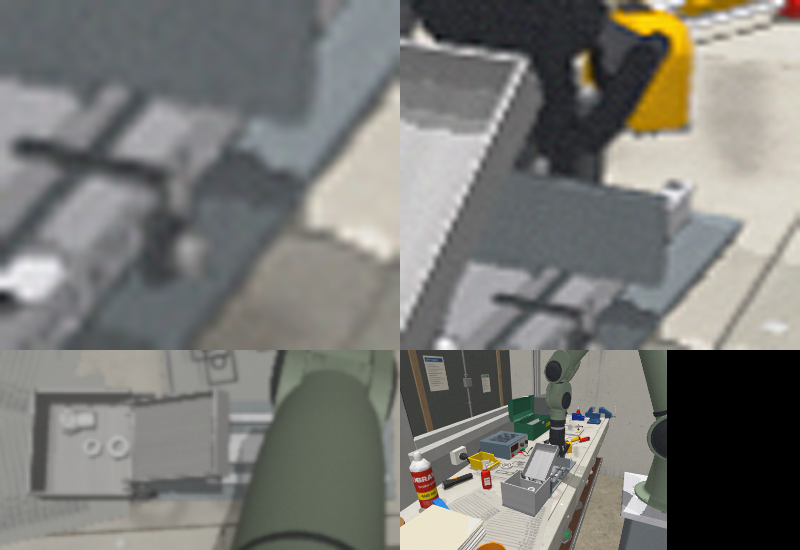

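The pointer is still at the tooth, (168, 178) in the left crop. The nuts and coupling rest in the box, and the fingers have closed to 33.6 mm, which is no wider than the 36 mm closed width, so the lever is shut. Averaged readings put the leg about 0.5 mm short, so I'll nudge it and check the hold for drift.

Request:
step_arm([
  [0, 0.06, 0, 0, 0, 0],
  [0, 0, 0, 0, 0, 0],
  [0, 0, 0, 0, 0, 0],
  [0, 0, 0, 0, 0, 0],
  [0, 0, 0, 0, 0, 0],
])

```text
t: 8.82
tcp_pos: [0.4714, -0.0521, 0.0442]
eef_rot: [0.729, 0.684, 0.004, 0.002]
ft_force: [0.9, -4.2, 0.6]
width: 0.0337
```

Request:
step_arm([
  [0, 0, 0, 0, 0, 0],
  [0, 0, 0, 0, 0, 0],
  [0, 0, 0, 0, 0, 0],
  [0, 0, 0, 0, 0, 0],
  [0, 0, 0, 0, 0, 0],
])

```text
t: 9.23
tcp_pos: [0.4714, -0.0521, 0.0441]
eef_rot: [0.729, 0.684, 0.004, 0.002]
ft_force: [1.1, -4.3, 1.6]
width: 0.0336
```

```bash
python3 - <<'E'
from m import *
l=lambda x0,y0,x1,y1:(lambda u:y0+(u-x0)*(y1-y0)/(x1-x0))
for n in range(3):
    a=snap('scene',f'raw_s8_{n}.png');i=np.ascontiguousarray(a['img'][:,:,::-1])
    k,r=line(i,range(328,341),l(327,249.1,341.5,251.4));print('s',brentq(lambda s:lineerr(a,k,s,.0316),20,100))
o=arm.get_obs();print(o['t'],o['tcp_pos'],o['ft_force'],o['width'],o['dq'].round(3))
i0=cv2.imread('pics/raw_s0.png')
# clip unmoved? match the dark clip + screw patch
T=i0[252:264,338:347];m=cv2.matchTemplate(i[246:270,332:353],T,cv2.TM_CCOEFF_NORMED);print(cv2.minMaxLoc(m),'expect (6,6)')
E
```

```text
s 65.22003464496363
s 65.22040794337255
s 65.12783217095095
9.3833 [ 0.47137563 -0.05204278  0.04412531] [ 1.2916991  -4.22516131  1.36212618] 0.03378967807538138 [-0.001 -0.001  0.002 -0.001  0.001 -0.   ]
(-0.5266316533088684, 0.5951902270317078, (0, 5), (6, 7)) expect (6,6)
```

The hold is stable: travel is 65.2 mm against the mark at about 65.0 mm, the lever is squeezed, and the parts are in the box. Handing in.

```bash
python3 -c "
from rig import arm
print(arm.finish_job()); o=arm.get_obs(); print(o['t'],o['tcp_pos'],o['width'],o['ft_force'])"
```

```text
the job is handed in; nothing more can be done
None
the job is handed in; nothing more can be done
```

I pushed the leg to the mark with the lever open. The tray tipped and all three parts ran into the catch box. I then squeezed the lever shut against the post and handed the job in at about 9.4 s, still holding lever and leg.

**Last checks**
- **Leg position:** travel read 65.1–65.2 mm, against about 65.0 mm for the mark. I put the uncertainty at roughly ±1.5 mm.
- **Hold:** the arm was still, with about 4 N of push and no drift over the last second.
- **Parts:** both nuts and the coupling showed in the box in the last top view.

**Disagreements and checks not made**
- **Finger opening:** it read 33.7 mm, below the nominal 36 mm closed width. I took that as give in the grip with the lever fully closed, because the arm hid the lever from view.
- **Post position:** the gripper settled about 5 mm further in +x than I had measured for the pinch point.
- **Mark clip:** matching its image before and after was weak (score 0.60, 1 pixel off) because of the arm's shadow. It did not look moved in the pictures.
- **Other bench items:** I did not measure these again afterwards. I saw no contact with them in the pictures or the forces.

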